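Take the rock out of a finial's mount plate

TASK

The plate that carries the wooden finial rocks on its stand. Press down on its corners one after another with the fingertips until you find the one that gives, then press the steel shim tongue beside that corner down flat, leaving the other three tongues up so that the plate stands level. Only press: do not pick up or shift the plate, and leave the bowl, spool and tray alone.

Things in the scene. Friction and masses are not known exactly. Their poses are not given: they have to be found in the camera images.
- plate_middle (a point): Middle of the top face, 38 mm above the table, of the mount plate: square aluminium, 160 x 160 x 8 mm, about 0.9 kg, lying loose on four pads hidden under its corners. A turned dark wooden finial (54 mm wide, 97 mm tall) is fixed upright over this point. x and y lie along the plate's edges (x away from the robot, y to its left), z square to its face.
- corner_near_left (a point): Point on the plate's top face above the pad of its near left corner, where to press it: 60 mm in x and 66 mm in y from the plate's middle. At one corner, not told, the pad is 5 mm too short: pressed there with 1 to 3 N the plate goes down 4 to 5 mm (tilts 0.05 rad) and comes back level when let go. The other three are firm.
- corner_far_left (a point): Point on the plate's top face above the pad of its far left corner, where to press it: 60 mm in x and 66 mm in y from the plate's middle. At one corner, not told, the pad is 5 mm too short: pressed there with 1 to 3 N the plate goes down 4 to 5 mm (tilts 0.05 rad) and comes back level when let go. The other three are firm.
- corner_near_right (a point): Point on the plate's top face above the pad of its near right corner, where to press it: 60 mm in x and 66 mm in y from the plate's middle. At one corner, not told, the pad is 5 mm too short: pressed there with 1 to 3 N the plate goes down 4 to 5 mm (tilts 0.05 rad) and comes back level when let go. The other three are firm.
- corner_far_right (a point): Point on the plate's top face above the pad of its far right corner, where to press it: 60 mm in x and 66 mm in y from the plate's middle. At one corner, not told, the pad is 5 mm too short: pressed there with 1 to 3 N the plate goes down 4 to 5 mm (tilts 0.05 rad) and comes back level when let go. The other three are firm.
- tongue_near_left (a point): Where to press the near left corner's shim: top face of a steel tongue 26 x 54 x 3 mm that sticks out to the left beside the plate and slopes up outwards 0.36 rad until pressed. The point is on its centre line, 42 mm from the hinge, 12 mm from the free end; at first 34 mm above the table and 45 mm from the plate's edge, 14.5 mm lower when flat. Axes turn with the tongue; its x is the stand's.
- tongue_far_left (a point): Where to press the far left corner's shim: top face of a steel tongue 26 x 54 x 3 mm that sticks out to the left beside the plate and slopes up outwards 0.36 rad until pressed. The point is on its centre line, 42 mm from the hinge, 12 mm from the free end; at first 34 mm above the table and 45 mm from the plate's edge, 14.5 mm lower when flat. Axes turn with the tongue; its x is the stand's.
- tongue_near_right (a point): Where to press the near right corner's shim: top face of a steel tongue 26 x 54 x 3 mm that sticks out to the right beside the plate and slopes up outwards 0.36 rad until pressed. The point is on its centre line, 42 mm from the hinge, 12 mm from the free end; at first 34 mm above the table and 45 mm from the plate's edge, 14.5 mm lower when flat. Axes turn with the tongue; its x is the stand's.
- tongue_far_right (a point): Where to press the far right corner's shim: top face of a steel tongue 26 x 54 x 3 mm that sticks out to the right beside the plate and slopes up outwards 0.36 rad until pressed. The point is on its centre line, 42 mm from the hinge, 12 mm from the free end; at first 34 mm above the table and 45 mm from the plate's edge, 14.5 mm lower when flat. Axes turn with the tongue; its x is the stand's.
- shim_near_left (a joint): Angle of the near left (towards the robot, its left) shim's tongue, rad: 0 raised as at the start, 0.36 flat on its ledge (a hard stop). A stiff hinge that stays where it is left: 7 to 10 N straight down at the tongue point moves it. As it goes down, its inner end lifts the pad under that corner by 5 mm in all.
- shim_far_left (a joint): Angle of the far left shim's tongue, rad: 0 raised as at the start, 0.36 flat on its ledge (a hard stop). A stiff hinge that stays where it is left: 7 to 10 N straight down at the tongue point moves it. As it goes down, its inner end lifts the pad under that corner by 5 mm in all.
- shim_near_right (a joint): Angle of the near right shim's tongue, rad: 0 raised as at the start, 0.36 flat on its ledge (a hard stop). A stiff hinge that stays where it is left: 7 to 10 N straight down at the tongue point moves it. As it goes down, its inner end lifts the pad under that corner by 5 mm in all.
- shim_far_right (a joint): Angle of the far right shim's tongue, rad: 0 raised as at the start, 0.36 flat on its ledge (a hard stop). A stiff hinge that stays where it is left: 7 to 10 N straight down at the tongue point moves it. As it goes down, its inner end lifts the pad under that corner by 5 mm in all.
- bowl_mid (a point): Middle of a loose round dark wooden bowl, 90 mm across the rim, 45 mm tall, standing to the left of the stand. Leave it alone.
- spool_mid (a point): Middle of a loose turned wooden spool, 44 mm across, 54 mm tall, standing to the right of the stand. Leave it alone.
- tray_mid (a point): Middle of a loose open cardboard tray, 90 x 130 x 35 mm, beyond the stand. Leave it alone.
- stand: Fixed levelling stand: a pale wooden board 190 (x) x 300 (y) x 8 mm on the table, carrying the pads, the plate and, beside it to left and right, the four shims over raised ledges. Origin: centre of its underside, at table height; x away from the robot, y to its left, turned up to 15 degrees either way.
Not all that is in view belongs to the job. There is more than one size of the part that bears plate_middle; the job needs the largest.

How it is judged:
On the way, in this order (a step that is already met when the one before it is completed fails the run):
1. the corner that rocks is pressed down by the fingers, all four shims still up (angle between plate_middle's own z axis and vertical above 0.03 rad and contact force between the fingers and plate above 0.5 N and value of joint each of shim_near_left, shim_far_left, shim_near_right, shim_far_right below 0.1 rad), for 0.1 s.
2. one shim is pressed down flat, the other three up (((value of joint shim_near_left above 0.31 rad and value of joint each of shim_far_left, shim_near_right, shim_far_right below 0.1 rad) or (value of joint shim_far_left above 0.31 rad and value of joint each of shim_near_left, shim_near_right, shim_far_right below 0.1 rad) or (value of joint shim_near_right above 0.31 rad and value of joint each of shim_near_left, shim_far_left, shim_far_right below 0.1 rad) or (value of joint shim_far_right above 0.31 rad and value of joint each of shim_near_left, shim_far_left, shim_near_right below 0.1 rad))), for 0.2 s.
At the end, for the whole second after the job is handed in: Exactly one shim is down flat (over 0.31 rad), the other three up (under 0.1 rad), and the plate stands level (within 0.01 rad), at rest, within 12 mm of where it was. Flattening the shim of a firm corner raises that corner 5 mm and leaves the plate tilted (((value of joint shim_near_left above 0.31 rad and value of joint each of shim_far_left, shim_near_right, shim_far_right below 0.1 rad) or (value of joint shim_far_left above 0.31 rad and value of joint each of shim_near_left, shim_near_right, shim_far_right below 0.1 rad) or (value of joint shim_near_right above 0.31 rad and value of joint each of shim_near_left, shim_far_left, shim_far_right below 0.1 rad) or (value of joint shim_far_right above 0.31 rad and value of joint each of shim_near_left, shim_far_left, shim_near_right below 0.1 rad)) and angle between plate_middle's own z axis and vertical below 0.01 rad and distance of plate_middle from where it was at the start of the episode below 0.012 m and linear speed of plate below 0.02 m/s); the robot touches nothing.
It fails at once if a shim is pressed down under a corner that was firm, so that the plate is jacked up out of level (value of joint any of shim_near_left, shim_far_left, shim_near_right, shim_far_right above 0.28 rad and angle between plate_middle's own z axis and vertical above 0.016 rad).
It fails at once if the plate is lifted, tipped over 0.15 rad or shifted more than 15 mm (height (world z) of plate_middle above 0.048 m or angle between plate_middle's own z axis and vertical above 0.15 rad or distance of plate_middle from where it was at the start of the episode above 0.015 m).
It fails at once if the bowl, spool or tray is moved more than 20 mm (distance of any of bowl_mid, spool_mid, tray_mid from where it was at the start of the episode above 0.02 m).
It also fails if it takes over 48 s, if anything falls off the work surface, if the arm or the gripper's body presses on something with over 40 N, if the wrist force passes 120 N, or if a joint passes its speed limit or range.

ROBOT

A 7-joint arm with a two-finger parallel gripper is mounted at the origin on the work surface. World frame = base frame: x ahead of the robot, y to its left, z up, the work surface at z = 0. Lengths are in m, angles in rad, forces in N, time in s.
With the tool pointing down it reaches from about 0.425 to 0.875 m from the base axis. Payload 4.7 kg.
Tool frame: the origin (TCP) lies at the very end of the fingers, on their centre line; the grasp point (between the pads) lies 19 mm behind it (grip_point_offset is the distance from the TCP to the grasp point, in m); x points along the fingers, z is the direction in which the jaws open and shut, and the axes are right-handed (so a half turn about x gives the same grasp; the last joint's range is limited). The gripper opens to 87 mm and grips with 3 to 60 N. Pads are 19 mm wide; open, the fingers measure 117 mm over their backs; the gripper's body (75 mm by 190 mm) begins 51 mm behind the grasp point.
Start: joints at [-1.216, 0.321, -0.07, 1.45, 0.023, 1.371, -0.057], TCP at [0.217, 0.613, 0.223] pointing down, gripper open.
Joint ranges: [-2.86, 2.86], [-0.3, 2.09], [-1.38, 1.24], [0.06, 2.45], [-1.56, 4.7], [0.09, 2.05], [-2.69, 2.69]. Speed limits (rad/s): [2.57, 2.57, 3.14, 3.14, 3.14, 3.14, 3.14].

INTERFACE

Orientations are given as a rotation vector (axis times angle).
In Python, from bench import get_state, get_image, calibration, close_job, grip_point_offset gives the robot as it stands.
- The arm moves only by the tool play_rows, never from a script. Its argument "targets" is a list of rows, each an object with "claw": the closure, from 0 (fully open) to 1 (shut); "linear": the shift along the tool's x, y, z as a fraction of full scale, a list of three; "rotation": the turn, a rotation vector about the tool's x, y, z as a fraction of full scale, a list of three. In form: [{"claw": claw, "linear": [x, y, z], "rotation": [wx, wy, wz]}, ...]. A call has 1 to 10 rows; each row shifts and turns the pose as measured when the row begins, along the tool's axes as they then stand; what a row does not reach is not made up. Full scale, the value 1, is 2.5 cm for a shift and 90 degrees for a turn. A row lasts 1/12 s, in which the tool goes at most 41.7 mm and 7.16 degrees, less where a joint would pass 70% of its speed; a pose out of reach is approached as far as the arm can. A call with a number of a shift or a turn outside -1 to 1 is refused whole. A call with a gripper value outside its range is refused whole. The fingers move at their own pace and stop on an object; "newtons" is the grip in N (left out, the last holds). Time passes only in rows, so rows that do not move let the fingers close. It gives the time, the measured TCP pose, the force and the opening at its end, in the units of the state.
- get_state(): the state, without advancing time (a new reading comes with each control period).
- get_image(name): name is "side" or "top" or "wrist"; returns the picture (384x512x3 uint8, blue, green, red); there is no depth.
- calibration(name): a dict with "fx", "fy", "cx", "cy" (pixels), "rvec" (rotation vector, rad) and "tvec" (3), from world to camera coordinates, as OpenCV has them; the wrist camera has in their place "hand_eye" (4x4, takes a point from camera to tool coordinates, whose origin is the TCP and whose axes are the tool frame's). Camera axes: x right, y down, z forward; pixel columns grow to the right and rows downward; lengths in m; the calibration is good to about 2 mm. The wrist camera is an equidistant fisheye: a pixel r from the principal point sees the ray r / f radians off the axis. A picture is of the moment at which its call begins: read the wrist's pose just before it. calibration takes no time and is no camera call.
- close_job(): hands the job in, once; it reports no verdict.
The state is a dict: "time": time; "joint_positions": joint angles; "qd": joint speeds; "joint_torque": joint torques, N m; "position": TCP position; "tool_rot": TCP orientation; "ft_force": force on the tool from outside, world axes, zero at the start; "torque": the same for the moment, N m; "grip_width": opening from 0.0 (shut) to 1.0 (fully open).
Only numpy, scipy, OpenCV 4.12 (cv2) and the standard library are available. Lean on these libraries where they do the work, as an engineer would, in place of code of your own. Each camera call takes 0.05 s, during which the arm holds its last target. There are 200 camera calls.

## Working session

There is one attempt and no reset: what is moved stays moved. The work goes in short steps, Python scripts to look and compute and a tool call to move; the robot and the scene stay as the last step left them, time stands still between calls to the robot, and variables do not carry over. Pictures are saved under pics/ and viewed, about 8 in all and at most 12, crops included, and the job is handed in when it is done.

Besides the shell and the picture viewer there is one more tool, called as name(argument=value, ...), one argument or row to a line, values as JSON. play_rows: Moves the arm, as the interface text tells. Shift numbers are shares of 2.5 cm and turn numbers shares of 90 degrees, none past 1 either way. Its arguments: {"type":"object","properties":{"targets":{"type":"array"},"newtons":{"type":"number"}},"required":["targets"]}

```bash
mkdir -p pics
python3 - <<'E'
from bench import *
import cv2,numpy as np
s=get_state();print(s)
for n in("top","side"):
    cv2.imwrite(f"pics/{n}0.png",get_image(n));print(n,calibration(n))
print(calibration("wrist"),grip_point_offset)
E
```

```text
{'time': 0.0, 'joint_positions': array([-1.21587457,  0.32181713, -0.07007004,  1.45167154,  0.0225849 ,
        1.37082226, -0.05691643]), 'qd': array([-9.59857404e-04, -5.10104539e-04,  9.24370578e-05, -2.60718481e-04,
       -1.50210229e-03,  6.15159912e-04,  4.38894518e-04]), 'joint_torque': array([-2.47029431e-05, -4.91283882e+01, -4.04010639e-01, -3.12530029e+01,
       -6.39976957e-02,  4.35311103e-02,  1.65071133e-04]), 'position': array([0.21713335, 0.61206392, 0.22146696]), 'tool_rot': array([-0.95576477,  1.35294384,  0.9538011 ]), 'ft_force': array([ 0.09218248, -0.32834004, -0.17706499]), 'torque': array([-0.03941135, -0.00490406,  0.02163631]), 'grip_width': 1.0016814510487633}
top {'fx': 418.0508588907361, 'fy': 418.0508588907361, 'cx': 255.2175914727425, 'cy': 189.28010178151402, 'rvec': array([ 2.13070042, -2.19124768,  0.106023  ]), 'tvec': array([0.04763154, 0.5320863 , 1.01582271])}
side {'fx': 394.2124903948934, 'fy': 394.2124903948934, 'cx': 255.8315457862227, 'cy': 185.81415831279742, 'rvec': array([ 2.20512128, -0.71708242,  0.29416766]), 'tvec': array([-0.3999813,  0.2652299,  0.5853433])}
{'fx': 297.3186396354542, 'fy': 297.3186396354542, 'cx': 257.5399328032375, 'cy': 187.07859189581464, 'hand_eye': array([[ 8.12457212e-04, -2.65748501e-01,  9.64042050e-01,
        -1.63182585e-01],
       [-1.17024698e-03, -9.64041961e-01, -2.65747490e-01,
         7.32122534e-02],
       [ 9.99998985e-01, -9.12258829e-04, -1.09423422e-03,
        -8.39579373e-04],
       [ 0.00000000e+00,  0.00000000e+00,  0.00000000e+00,
         1.00000000e+00]])} 0.0187
```

View pics/top0.png

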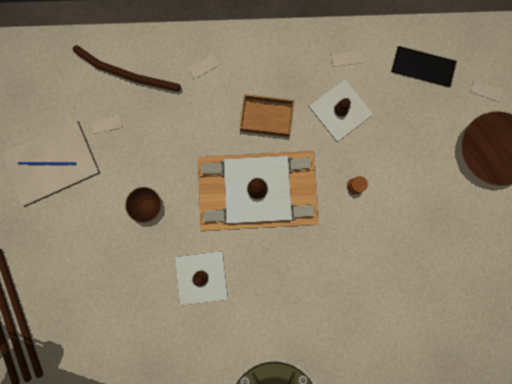

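View pics/side0.png

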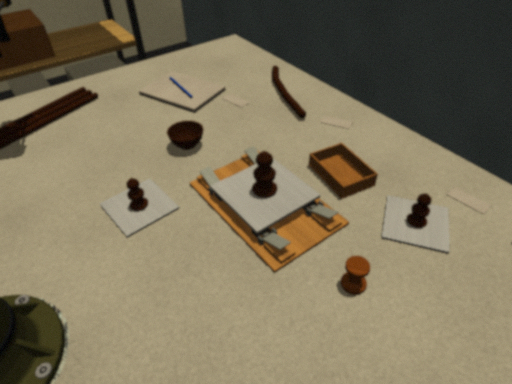

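Top view: the stand with the largest plate and finial is at (258,190). The look-alikes are small plates with finials lying loose at (201,278) and (341,110). By size, and because it sits on the stand, the right one is at (258,190). The tongues are at about (212,169), (214,216), (301,164) and (303,212). Next I'll measure them and check a close crop.

```bash
cat > h.py <<'E'
import cv2,numpy as np
from bench import *
def ray(n,uv,z):
    c=calibration(n);R=cv2.Rodrigues(c['rvec'])[0];t=c['tvec']
    d=R.T@np.array([(uv[0]-c['cx'])/c['fx'],(uv[1]-c['cy'])/c['fy'],1]);o=-R.T@t
    return o+d*(z-o[2])/d[2]
def proj(n,P):
    c=calibration(n);K=np.array([[c['fx'],0,c['cx']],[0,c['fy'],c['cy']],[0,0,1]])
    return cv2.projectPoints(np.float64(P).reshape(-1,1,3),c['rvec'],c['tvec'],K,None)[0].reshape(-1,2)
def toolR(): return cv2.Rodrigues(get_state()['tool_rot'])[0]
E
python3 - <<'E'
from h import *
im=cv2.imread('pics/top0.png');hsv=cv2.cvtColor(im,cv2.COLOR_BGR2HSV)
print(hsv[190,235],hsv[169,212],hsv[190,210],hsv[216,214],hsv[130,200])
# board: saturated orange near the stand
H,S,V=cv2.split(hsv)
roi=np.zeros(S.shape,np.uint8);roi[145:238,190:326]=1
b=((S>110)&(V>80)&(roi>0)).astype(np.uint8)
ys,xs=np.nonzero(b);r=cv2.minAreaRect(np.c_[xs,ys].astype(np.float32))
bp=cv2.boxPoints(r);w=np.array([ray('top',p,.008) for p in bp]);print('board',w.mean(0),w.round(3).tolist(),r)
g=((S<60)&(V>130)&(roi>0)).astype(np.uint8);roi2=g.copy();roi2[:,:222]=0;roi2[:,295:]=0
g=cv2.morphologyEx(roi2,cv2.MORPH_OPEN,np.ones((17,17)))
ys,xs=np.nonzero(g);r=cv2.minAreaRect(np.c_[xs,ys].astype(np.float32))
bp=cv2.boxPoints(r);w=np.array([ray('top',p,.038) for p in bp]);print('plate',w.mean(0),w.round(3).tolist(),r)
cv2.imwrite('pics/crop.png',cv2.resize(im[135:245,185:330],None,fx=5,fy=5,interpolation=cv2.INTER_CUBIC))
E
```

```text
[ 38  16 178] [ 23  41 136] [ 15 145 165] [ 25  41 137] [ 20  56 163]
board [0.53325072 0.0280411  0.008     ] [[0.624, 0.181, 0.008], [0.631, -0.12, 0.008], [0.443, -0.122, 0.008], [0.435, 0.174, 0.008]] ((257.2067565917969, 190.44589233398438), (73.38863372802734, 117.31443786621094), 86.92254638671875)
plate [0.533173   0.02765187 0.038     ] [[0.612, 0.109, 0.038], [0.614, -0.052, 0.038], [0.455, -0.053, 0.038], [0.453, 0.106, 0.038]] ((257.244384765625, 189.11021423339844), (63.868927001953125, 64.50841522216797), 87.70938873291016)
```

View pics/crop.png

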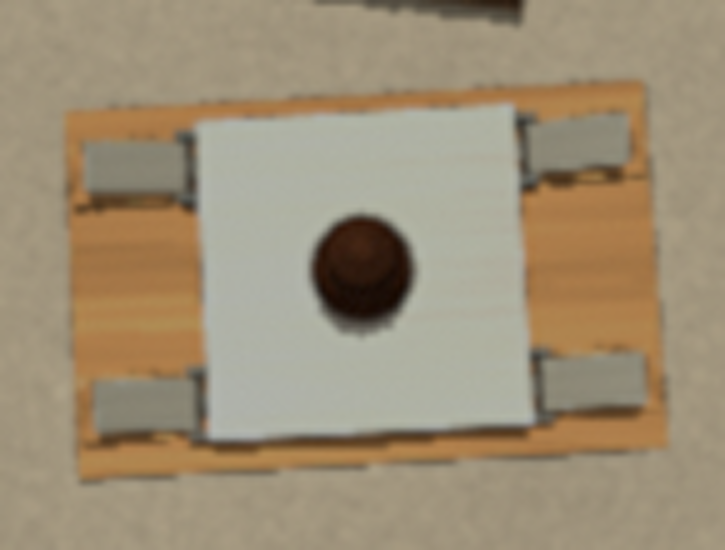

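The crop confirms the choice: this is the large plate on the stand, with all four tongues up. The diagonal camera view matches my measurements. Next I'll work out the poses. The gripper's long (jaw) axis has to be at right angles to the line from finial to corner so the body clears the finial.

Run:
```python
from h import *
R=toolR();print(R.round(3))
for n,p in dict(FL=(135,167),NL=(145,405),FR=(578,143),NR=(595,380)).items():
    print('tongue mid',n,ray('top',(185+p[0]/5,135+p[1]/5),.029).round(3))
M=np.array([.533,.0275]);a=.02;A=np.array([[1,-a],[a,1]])
for n,(i,j) in dict(NL=(-1,1),FL=(1,1),NR=(-1,-1),FR=(1,-1)).items():
    print(n,(M+A@[i*.06,j*.066]).round(3),'tongue',(M+A@[i*.06,j*.125]).round(3))
    # desired tool y (short body axis) along radial direction; needed turn about tool x (x down)
    r=A@[i*.06,j*.066]; yd=R[:2,1]
    ang=np.degrees(np.arctan2(r[1],r[0])-np.arctan2(yd[1],yd[0]))
    print('  world yaw change for y outward',(ang+180)%360-180)
```

```text
[[-0.    -0.943  0.334]
 [-0.002  0.334  0.943]
 [-1.    -0.    -0.002]]
tongue mid FL [0.589 0.14  0.029]
tongue mid NL [0.469 0.137 0.029]
tongue mid FR [ 0.595 -0.083  0.029]
tongue mid NR [ 0.476 -0.087  0.029]
NL [0.472 0.092] tongue [0.471 0.151]
  world yaw change for y outward -27.059120268904223
FL [0.592 0.095] tongue [0.59  0.154]
  world yaw change for y outward -111.60649828109169
NR [ 0.474 -0.04 ] tongue [ 0.476 -0.099]
  world yaw change for y outward 68.39350171890828
FR [ 0.594 -0.037] tongue [ 0.596 -0.096]
  world yaw change for y outward 152.94087973109578
```

play_rows(
  targets=[
    {"claw": 1,"linear": [0,0,0],"rotation": [0.075,0,0]},
    {"claw": 1,"linear": [0,0,0],"rotation": [0.075,0,0]},
    {"claw": 1,"linear": [0,0,0],"rotation": [0.075,0,0]},
    {"claw": 1,"linear": [0,0,0],"rotation": [0.075,0,0]},
    {"claw": 1,"linear": [0,-1,-0.3],"rotation": [0,0,0]},
    {"claw": 1,"linear": [0,-1,-0.3],"rotation": [0,0,0]},
    {"claw": 1,"linear": [0,-1,-0.3],"rotation": [0,0,0]},
    {"claw": 1,"linear": [0,-1,-0.3],"rotation": [0,0,0]},
    {"claw": 1,"linear": [0,-1,-0.3],"rotation": [0,0,0]},
    {"claw": 1,"linear": [0,-1,-0.3],"rotation": [0,0,0]},
  ],
)

```text
time: 0.93
position: [0.2796, 0.4678, 0.2138]
tool_rot: [-0.59, 1.503, 0.579]
ft_force: [0.5, 0.8, 0.4]
grip_width: 0.326
```

```bash
cat >> h.py <<'E'
def go(tgt,yaw_y=None):
    """print remaining shift in tool axes (units of 2.5 cm) and turn (units of 90deg)"""
    s=get_state();R=cv2.Rodrigues(s['tool_rot'])[0];p=s['position']
    print('pos',p.round(4),'F',s['ft_force'].round(2),'t',s['time'],'yang',np.degrees(np.arctan2(R[1,1],R[0,1])).round(1),'down',R[:,0].round(3),'w',round(s['grip_width'],3))
    print('shift',(R.T@(np.array(tgt)-p)/.025).round(2))
    if yaw_y is not None:
        d=(yaw_y-np.degrees(np.arctan2(R[1,1],R[0,1]))+180)%360-180; print('turn',-d/90)
E
python3 -c "
from h import *
go([.472,.092,.17],133.5);print(get_state()['joint_positions'])"
```

```text
pos [0.2796 0.4678 0.2138] F [0.49 0.75 0.42] t 0.9333 yang 132.8 down [-0.008 -0.011 -1.   ] w 0.326
shift [  1.85 -16.26  -4.53]
turn -0.008151956934539347
[-1.1305621   0.11344297  0.05538504  1.71754793 -0.00873684  1.32454614
 -0.32690414]
```

play_rows(
  targets=[
    {"claw": 1,"linear": [0,-1,-0.28],"rotation": [0,0,0]},
    {"claw": 1,"linear": [0,-1,-0.28],"rotation": [0,0,0]},
    {"claw": 1,"linear": [0,-1,-0.28],"rotation": [0,0,0]},
    {"claw": 1,"linear": [0,-1,-0.28],"rotation": [0,0,0]},
    {"claw": 1,"linear": [0,-1,-0.28],"rotation": [0,0,0]},
    {"claw": 1,"linear": [0,-1,-0.28],"rotation": [0,0,0]},
    {"claw": 1,"linear": [0,-1,-0.28],"rotation": [0,0,0]},
    {"claw": 1,"linear": [0,-1,-0.28],"rotation": [0,0,0]},
    {"claw": 1,"linear": [0,-1,-0.28],"rotation": [0,0,0]},
    {"claw": 1,"linear": [0,-1,-0.28],"rotation": [0,0,0]},
  ],
)

```text
time: 1.77
position: [0.3999, 0.2218, 0.2118]
tool_rot: [-0.594, 1.509, 0.578]
ft_force: [0.2, 0.0, 0.1]
grip_width: 0.0
```

```bash
python3 -c "
from h import *
go([.472,.092,.17],133.5)"
```

```text
pos [0.3999 0.2218 0.2118] F [0.16 0.01 0.1 ] t 1.7667 yang 132.8 down [-0.013 -0.015 -1.   ] w 0.0
shift [ 1.71 -5.76 -1.38]
turn -0.0074628589616496455
```

play_rows(
  targets=[
    {"claw": 1,"linear": [0,-1,-0.24],"rotation": [0,0,0]},
    {"claw": 1,"linear": [0,-1,-0.24],"rotation": [0,0,0]},
    {"claw": 1,"linear": [0,-1,-0.24],"rotation": [0,0,0]},
    {"claw": 1,"linear": [0,-1,-0.24],"rotation": [0,0,0]},
    {"claw": 1,"linear": [0.4,-1,-0.24],"rotation": [0,0,0]},
    {"claw": 1,"linear": [0.4,-0.6,-0.15],"rotation": [0,0,0]},
    {"claw": 1,"linear": [0.4,0,0],"rotation": [0,0,0]},
    {"claw": 1,"linear": [0,0,0],"rotation": [0,0,0]},
  ],
)

```text
time: 2.43
position: [0.4729, 0.0818, 0.1804]
tool_rot: [-0.587, 1.512, 0.57]
ft_force: [-0.2, 0.7, -0.4]
grip_width: 0.003
```

```bash
python3 -c "
from h import *
go([.472,.092,.08],133.5)
for n in('top','wrist'): cv2.imwrite(f'pics/{n}1.png',get_image(n))
a=cv2.imread('pics/wrist1.png');b=cv2.imread('pics/top1.png')[120:312,150:406]
cv2.imwrite('pics/c1.png',np.hstack([cv2.resize(a,(400,300)),cv2.resize(b,(400,300))]))
"
```

```text
pos [0.4729 0.0818 0.1804] F [-0.2   0.7  -0.36] t 2.4333 yang 132.2 down [-0.014 -0.017 -1.   ] w 0.003
shift [4.01 0.34 0.34]
turn -0.013972365197238901
```

View pics/c1.png

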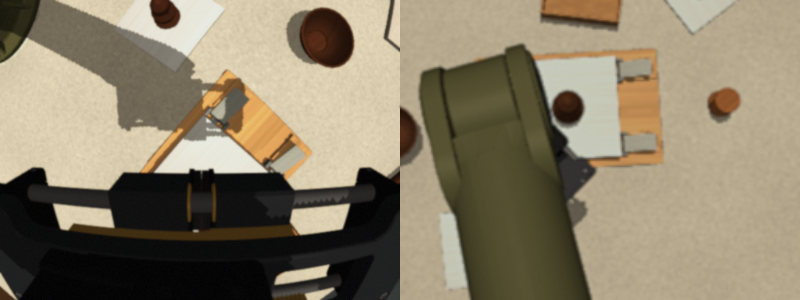

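play_rows(
  targets=[
    {"claw": 1,"linear": [0,0.35,0.35],"rotation": [0,0,0]},
    {"claw": 1,"linear": [1,0,0],"rotation": [0,0,0]},
    {"claw": 1,"linear": [1,0,0],"rotation": [0,0,0]},
    {"claw": 1,"linear": [1,0,0],"rotation": [0,0,0]},
    {"claw": 1,"linear": [1,0,0],"rotation": [0,0,0]},
    {"claw": 1,"linear": [1,0,0],"rotation": [0,0,0]},
    {"claw": 1,"linear": [0,0,0],"rotation": [0,0,0]},
    {"claw": 1,"linear": [0,0,0],"rotation": [0,0,0]},
  ],
)

```text
time: 3.2
position: [0.4741, 0.1158, 0.0582]
tool_rot: [-0.598, 1.491, 0.593]
ft_force: [1.0, -0.9, 0.0]
grip_width: 0.004
```

```bash
python3 -c "
from h import *
go([.472,.092,.038],133.5)"
```

```text
pos [0.4741 0.1158 0.0582] F [ 0.98 -0.86  0.02] t 3.2 yang 133.6 down [-0.002 -0.004 -1.   ] w 0.004
shift [ 0.81 -0.63 -0.71]
turn 0.001498696649875026
```

play_rows(
  targets=[
    {"claw": 1,"linear": [0,-0.5,-0.5],"rotation": [0,0,0]},
    {"claw": 1,"linear": [0,0,0],"rotation": [0,0,0]},
    {"claw": 1,"linear": [0,0,0],"rotation": [0,0,0]},
  ],
)

```text
time: 3.45
position: [0.475, 0.1035, 0.062]
tool_rot: [-0.602, 1.485, 0.6]
ft_force: [-0.3, 0.6, -0.6]
grip_width: 0.006
```

```bash
python3 -c "
from h import *
go([.472,.092,.038],133.5)"
```

```text
pos [0.475  0.1035 0.062 ] F [-0.28  0.62 -0.6 ] t 3.45 yang 134.0 down [ 0.001 -0.001 -1.   ] w 0.006
shift [ 0.96 -0.24 -0.41]
turn 0.005803670365187309
```

play_rows(
  targets=[
    {"claw": 1,"linear": [0.1,-0.25,-0.4],"rotation": [0,0,0]},
    {"claw": 1,"linear": [0.2,0,0],"rotation": [0,0,0]},
    {"claw": 1,"linear": [0.2,0,0],"rotation": [0,0,0]},
    {"claw": 1,"linear": [0,0,0],"rotation": [0,0,0]},
  ],
)

```text
time: 3.78
position: [0.4747, 0.0942, 0.0525]
tool_rot: [-0.601, 1.477, 0.602]
ft_force: [-0.8, -0.0, -0.3]
grip_width: 0.005
```

```bash
python3 -c "
from h import *
go([.472,.092,.038],133.5)"
```

```text
pos [0.4747 0.0942 0.0525] F [-0.77 -0.01 -0.28] t 3.7833 yang 134.1 down [ 0.008  0.004 -1.   ] w 0.005
shift [ 0.58  0.01 -0.14]
turn 0.007066158691137995
```

play_rows(
  targets=[
    {"claw": 1,"linear": [0.2,0,-0.05],"rotation": [0,0,0]},
    {"claw": 1,"linear": [0.2,0,-0.05],"rotation": [0,0,0]},
    {"claw": 1,"linear": [0.15,0,0],"rotation": [0,0,0]},
  ],
)

```text
time: 4.03
position: [0.4734, 0.093, 0.0382]
tool_rot: [-0.601, 1.476, 0.602]
ft_force: [-1.7, -0.9, 17.0]
grip_width: 0.007
```

play_rows(
  targets=[
    {"claw": 1,"linear": [0.12,0,0],"rotation": [0,0,0]},
  ],
)

```text
time: 4.12
position: [0.4736, 0.0931, 0.0377]
tool_rot: [-0.6, 1.477, 0.604]
ft_force: [-18.6, -5.5, 58.0]
grip_width: 0.004
```

play_rows(
  targets=[
    {"claw": 1,"linear": [0.12,0,0],"rotation": [0,0,0]},
  ],
)

```text
time: 4.2
position: [0.4736, 0.0931, 0.0379]
tool_rot: [-0.599, 1.479, 0.605]
ft_force: [-13.9, -3.9, 39.4]
grip_width: 0.008
```

Near left is firm: 58 N at z = 0.038 with no travel. I'll lift and try far right, with the same orientation.

play_rows(
  targets=[
    {"claw": 1,"linear": [-0.5,0,0],"rotation": [0,0,0]},
    {"claw": 1,"linear": [-1,0,0],"rotation": [0,0,0]},
    {"claw": 1,"linear": [-1,0,0],"rotation": [0,0,0]},
    {"claw": 1,"linear": [-1,0,0],"rotation": [0,0,0]},
    {"claw": 1,"linear": [-1,0,0],"rotation": [0,0,0]},
    {"claw": 1,"linear": [-1,0,0],"rotation": [0,0,0]},
    {"claw": 1,"linear": [-1,0,0],"rotation": [0,0,0]},
    {"claw": 1,"linear": [0,0,0],"rotation": [0,0,0]},
  ],
)

```text
time: 4.87
position: [0.4716, 0.0917, 0.2053]
tool_rot: [-0.598, 1.486, 0.605]
ft_force: [1.2, -0.3, 0.5]
grip_width: 0.007
```

```bash
python3 -c "
from h import *
go([.594,-.037,.18],133.5)"
```

```text
pos [0.4716 0.0917 0.2053] F [ 1.21 -0.29  0.53] t 4.8667 yang 134.1 down [-0.002  0.004 -1.   ] w 0.007
shift [ 0.98 -7.11 -0.07]
turn 0.006610194227920374
```

play_rows(
  targets=[
    {"claw": 1,"linear": [0,-0.9,0],"rotation": [0,0,0]},
    {"claw": 1,"linear": [0,-0.9,0],"rotation": [0,0,0]},
    {"claw": 1,"linear": [0,-0.9,0],"rotation": [0,0,0]},
    {"claw": 1,"linear": [0,-0.9,0],"rotation": [0,0,0]},
    {"claw": 1,"linear": [0,-0.9,0],"rotation": [0,0,0]},
    {"claw": 1,"linear": [0,-0.9,0],"rotation": [0,0,0]},
    {"claw": 1,"linear": [0,-0.7,0],"rotation": [0,0,0]},
    {"claw": 1,"linear": [0,-0.3,0],"rotation": [0,0,0]},
    {"claw": 1,"linear": [0,0,0],"rotation": [0,0,0]},
    {"claw": 1,"linear": [0,0,0],"rotation": [0,0,0]},
  ],
)

```text
time: 5.7
position: [0.5864, -0.0243, 0.1975]
tool_rot: [-0.602, 1.489, 0.613]
ft_force: [-0.3, -0.5, 0.5]
grip_width: 0.005
```

```bash
python3 -c "
from h import *
go([.594,-.037,.1],133.5)"
```

```text
pos [ 0.5864 -0.0243  0.1975] F [-0.3  -0.52  0.54] t 5.7 yang 134.5 down [-0.007  0.004 -1.   ] w 0.005
shift [ 3.9  -0.61 -0.13]
turn 0.011013900807940204
```

play_rows(
  targets=[
    {"claw": 1,"linear": [0,-0.6,-0.1],"rotation": [0,0,0]},
    {"claw": 1,"linear": [0,0,0],"rotation": [0,0,0]},
    {"claw": 1,"linear": [0.8,0,0],"rotation": [0,0,0]},
    {"claw": 1,"linear": [0.8,0,0],"rotation": [0,0,0]},
    {"claw": 1,"linear": [0.8,0,0],"rotation": [0,0,0]},
    {"claw": 1,"linear": [0.8,0,0],"rotation": [0,0,0]},
    {"claw": 1,"linear": [0,0,0],"rotation": [0,0,0]},
    {"claw": 1,"linear": [0,0,0],"rotation": [0,0,0]},
  ],
)

```text
time: 6.37
position: [0.5898, -0.0235, 0.1148]
tool_rot: [-0.602, 1.485, 0.629]
ft_force: [0.3, 0.0, 0.4]
grip_width: 0.004
```

```bash
python3 -c "
from h import *
go([.594,-.037,.045],133.5)"
```

```text
pos [ 0.5898 -0.0235  0.1148] F [0.31 0.03 0.44] t 6.3667 yang 135.1 down [-0.01   0.014 -1.   ] w 0.004
shift [ 2.78 -0.55 -0.27]
turn 0.017821247205743084
```

play_rows(
  targets=[
    {"claw": 1,"linear": [0,-0.6,-0.3],"rotation": [0,0,0]},
    {"claw": 1,"linear": [0,0,0],"rotation": [0,0,0]},
    {"claw": 1,"linear": [0.7,0,0],"rotation": [0,0,0]},
    {"claw": 1,"linear": [0.7,0,0],"rotation": [0,0,0]},
    {"claw": 1,"linear": [0.6,0,0],"rotation": [0,0,0]},
    {"claw": 1,"linear": [0,0,0],"rotation": [0,0,0]},
    {"claw": 1,"linear": [0,0,0],"rotation": [0,0,0]},
  ],
)

```text
time: 6.95
position: [0.5981, -0.0306, 0.0726]
tool_rot: [-0.603, 1.471, 0.634]
ft_force: [0.2, -0.4, 0.7]
grip_width: 0.006
```

```bash
python3 -c "
from h import *
go([.594,-.037,.038],133.5)"
```

```text
pos [ 0.5981 -0.0306  0.0726] F [ 0.23 -0.42  0.66] t 6.95 yang 135.4 down [ 0.001  0.021 -1.   ] w 0.006
shift [ 1.38 -0.08 -0.32]
turn 0.02125945392235609
```

play_rows(
  targets=[
    {"claw": 1,"linear": [0.4,-0.1,-0.3],"rotation": [0,0.01,-0.01]},
    {"claw": 1,"linear": [0.4,0,0],"rotation": [0,0,0]},
    {"claw": 1,"linear": [0,0,0],"rotation": [0,0,0]},
    {"claw": 1,"linear": [0,0,0],"rotation": [0,0,0]},
  ],
)

```text
time: 7.28
position: [0.5965, -0.0365, 0.0547]
tool_rot: [-0.623, 1.475, 0.617]
ft_force: [0.8, -0.1, 0.5]
grip_width: 0.002
```

```bash
python3 -c "
from h import *
go([.594,-.037,.038],133.5)"
```

```text
pos [ 0.5965 -0.0365  0.0547] F [ 0.77 -0.06  0.46] t 7.2833 yang 135.5 down [ 0.006 -0.001 -1.   ] w 0.002
shift [ 0.67  0.06 -0.09]
turn 0.02210534249329612
```

play_rows(
  targets=[
    {"claw": 1,"linear": [0.2,0,0],"rotation": [0,0,0]},
    {"claw": 1,"linear": [0.2,0,0],"rotation": [0,0,0]},
    {"claw": 1,"linear": [0,0,0],"rotation": [0,0,0]},
  ],
)

```text
time: 7.53
position: [0.5971, -0.0363, 0.0446]
tool_rot: [-0.623, 1.473, 0.617]
ft_force: [0.4, -0.4, -0.5]
grip_width: 0.006
```

play_rows(
  targets=[
    {"claw": 1,"linear": [0.1,0,0],"rotation": [0,0,0]},
    {"claw": 1,"linear": [0.05,0,0],"rotation": [0,0,0]},
  ],
)

```text
time: 7.7
position: [0.5973, -0.0365, 0.0405]
tool_rot: [-0.623, 1.473, 0.616]
ft_force: [-0.5, -0.2, -0.5]
grip_width: 0.004
```

play_rows(
  targets=[
    {"claw": 1,"linear": [0.06,0,0],"rotation": [0,0,0]},
  ],
)

```text
time: 7.78
position: [0.5975, -0.0366, 0.039]
tool_rot: [-0.623, 1.473, 0.616]
ft_force: [0.9, -0.2, 0.0]
grip_width: 0.009
```

play_rows(
  targets=[
    {"claw": 1,"linear": [0.06,0,0],"rotation": [0,0,0]},
  ],
)

```text
time: 7.87
position: [0.5975, -0.0366, 0.0383]
tool_rot: [-0.623, 1.473, 0.617]
ft_force: [-6.1, 0.4, 17.9]
grip_width: 0.008
```

Far right is firm too. I'll lift and turn for near right / far left.

play_rows(
  targets=[
    {"claw": 1,"linear": [-0.5,0,0],"rotation": [0,0,0]},
    {"claw": 1,"linear": [-1,0,0],"rotation": [0,0,0]},
    {"claw": 1,"linear": [-1,0,0],"rotation": [0,0,0]},
    {"claw": 1,"linear": [-1,0,0],"rotation": [0,0,0]},
    {"claw": 1,"linear": [-1,0,0],"rotation": [0,0,0]},
    {"claw": 1,"linear": [-1,0,0],"rotation": [0,0,0]},
    {"claw": 1,"linear": [-1,0,0],"rotation": [0,0,0]},
    {"claw": 1,"linear": [0,0,0],"rotation": [0,0,0]},
  ],
)

```text
time: 8.53
position: [0.5955, -0.0379, 0.2111]
tool_rot: [-0.621, 1.475, 0.614]
ft_force: [0.5, -0.7, 0.5]
grip_width: 0.002
```

```bash
python3 -c "
from h import *
go([.594,-.037,.2],48);print(get_state()['joint_positions'])"
```

```text
pos [ 0.5955 -0.0379  0.2111] F [ 0.52 -0.69  0.45] t 8.5333 yang 135.3 down [ 0.007 -0.002 -1.   ] w 0.002
shift [ 0.44  0.07 -0.02]
turn 0.9701290021300691
[-0.5247689   0.23271824  0.63769147  1.63389918 -0.14139941  1.31443897
  0.92579968]
```

play_rows(
  targets=[
    {"claw": 1,"linear": [0,0,0],"rotation": [0.079,0,0]},
    {"claw": 1,"linear": [0,0,0],"rotation": [0.079,0,0]},
    {"claw": 1,"linear": [0,0,0],"rotation": [0.079,0,0]},
    {"claw": 1,"linear": [0,0,0],"rotation": [0.079,0,0]},
    {"claw": 1,"linear": [0,0,0],"rotation": [0.079,0,0]},
    {"claw": 1,"linear": [0,0,0],"rotation": [0.079,0,0]},
    {"claw": 1,"linear": [0,0,0],"rotation": [0.079,0,0]},
    {"claw": 1,"linear": [0,0,0],"rotation": [0.079,0,0]},
    {"claw": 1,"linear": [0,0,0],"rotation": [0.079,0,0]},
    {"claw": 1,"linear": [0,0,0],"rotation": [0.079,0,0]},
  ],
)

```text
time: 9.37
position: [0.5965, -0.0398, 0.2171]
tool_rot: [0.367, 1.524, -0.36]
ft_force: [-0.3, -0.1, -0.6]
grip_width: 0.009
```

play_rows(
  targets=[
    {"claw": 1,"linear": [0,0,0],"rotation": [0.079,0,0]},
    {"claw": 1,"linear": [0,0,0],"rotation": [0.079,0,0]},
    {"claw": 1,"linear": [0,0,0],"rotation": [0,0,0]},
  ],
)

```text
time: 9.62
position: [0.5962, -0.0402, 0.2174]
tool_rot: [0.566, 1.481, -0.555]
ft_force: [-0.1, 0.3, 0.2]
grip_width: 0.006
```

```bash
python3 -c "
from h import *
go([.474,-.040,.18],48)"
```

```text
pos [ 0.5962 -0.0402  0.2174] F [-0.07  0.27  0.25] t 9.6167 yang 48.9 down [ 0.017  0.001 -1.   ] w 0.006
shift [ 1.41 -3.23 -3.7 ]
turn 0.009516917931867713
```

play_rows(
  targets=[
    {"claw": 1,"linear": [0.2,-0.6,-0.7],"rotation": [0,0.008,-0.007]},
    {"claw": 1,"linear": [0.2,-0.7,-0.8],"rotation": [0,0,0]},
    {"claw": 1,"linear": [0.2,-0.7,-0.8],"rotation": [0,0,0]},
    {"claw": 1,"linear": [0.2,-0.7,-0.8],"rotation": [0,0,0]},
    {"claw": 1,"linear": [0.2,-0.5,-0.6],"rotation": [0,0,0]},
    {"claw": 1,"linear": [0,0,0],"rotation": [0,0,0]},
    {"claw": 1,"linear": [0,0,0],"rotation": [0,0,0]},
  ],
)

```text
time: 10.2
position: [0.4694, -0.0411, 0.1899]
tool_rot: [0.541, 1.5, -0.543]
ft_force: [0.8, 0.5, 0.4]
grip_width: 0.003
```

```bash
python3 -c "
from h import *
go([.474,-.040,.1],48)"
```

```text
pos [ 0.4694 -0.0411  0.1899] F [0.75 0.49 0.44] t 10.2 yang 50.3 down [ 0.001 -0.001 -1.   ] w 0.003
shift [3.6  0.15 0.11]
turn 0.025386535925943893
```

play_rows(
  targets=[
    {"claw": 1,"linear": [0,0.15,0.1],"rotation": [0.02,0,0]},
    {"claw": 1,"linear": [0.8,0,0],"rotation": [0,0,0]},
    {"claw": 1,"linear": [0.8,0,0],"rotation": [0,0,0]},
    {"claw": 1,"linear": [0.8,0,0],"rotation": [0,0,0]},
    {"claw": 1,"linear": [0.8,0,0],"rotation": [0,0,0]},
    {"claw": 1,"linear": [0.8,0,0],"rotation": [0,0,0]},
    {"claw": 1,"linear": [0.5,0,0],"rotation": [0,0,0]},
    {"claw": 1,"linear": [0,0,0],"rotation": [0,0,0]},
    {"claw": 1,"linear": [0,0,0],"rotation": [0,0,0]},
  ],
)

```text
time: 10.95
position: [0.4901, -0.0421, 0.0777]
tool_rot: [0.565, 1.475, -0.571]
ft_force: [0.7, 0.1, -0.4]
grip_width: 0.003
```

```bash
python3 -c "
from h import *
go([.474,-.040,.043],48)"
```

```text
pos [ 0.4901 -0.0421  0.0777] F [ 0.67  0.08 -0.39] t 10.95 yang 48.3 down [ 0.017 -0.01  -1.   ] w 0.003
shift [ 1.37 -0.37 -0.57]
turn 0.0032589130278495304
```

play_rows(
  targets=[
    {"claw": 1,"linear": [0,-0.4,-0.6],"rotation": [0,0.012,-0.003]},
    {"claw": 1,"linear": [0,0,0],"rotation": [0,0,0]},
    {"claw": 1,"linear": [0.5,0,0],"rotation": [0,0,0]},
    {"claw": 1,"linear": [0.5,0,0],"rotation": [0,0,0]},
    {"claw": 1,"linear": [0,0,0],"rotation": [0,0,0]},
    {"claw": 1,"linear": [0,0,0],"rotation": [0,0,0]},
  ],
)

```text
time: 11.45
position: [0.481, -0.0402, 0.0552]
tool_rot: [0.568, 1.482, -0.567]
ft_force: [1.2, 0.2, 0.2]
grip_width: 0.002
```

```bash
python3 -c "
from h import *
go([.474,-.040,.043],48)"
```

```text
pos [ 0.481  -0.0402  0.0552] F [1.16 0.18 0.19] t 11.45 yang 48.3 down [ 0.012 -0.004 -1.   ] w 0.002
shift [ 0.48 -0.18 -0.22]
turn 0.003633433194918704
```

play_rows(
  targets=[
    {"claw": 1,"linear": [0.1,-0.2,-0.25],"rotation": [0,0,0]},
    {"claw": 1,"linear": [0.2,0,0],"rotation": [0,0,0]},
    {"claw": 1,"linear": [0.2,0,0],"rotation": [0,0,0]},
    {"claw": 1,"linear": [0,0,0],"rotation": [0,0,0]},
  ],
)

```text
time: 11.78
position: [0.4742, -0.0398, 0.0427]
tool_rot: [0.569, 1.479, -0.566]
ft_force: [-0.5, 0.4, 0.1]
grip_width: 0.002
```

play_rows(
  targets=[
    {"claw": 1,"linear": [0.1,0,0],"rotation": [0,0,0]},
    {"claw": 1,"linear": [0.06,0,0],"rotation": [0,0,0]},
  ],
)

```text
time: 11.95
position: [0.4746, -0.0397, 0.0386]
tool_rot: [0.569, 1.479, -0.565]
ft_force: [-0.3, -0.5, 0.5]
grip_width: 0.004
```

play_rows(
  targets=[
    {"claw": 1,"linear": [0.06,0,0],"rotation": [0,0,0]},
  ],
)

```text
time: 12.03
position: [0.4746, -0.0397, 0.037]
tool_rot: [0.569, 1.479, -0.565]
ft_force: [-0.5, -0.5, 0.8]
grip_width: 0.01
```

play_rows(
  targets=[
    {"claw": 1,"linear": [0.06,0,0],"rotation": [0,0,0]},
  ],
)

```text
time: 12.12
position: [0.4746, -0.0398, 0.0355]
tool_rot: [0.569, 1.479, -0.566]
ft_force: [-1.9, -1.0, 1.0]
grip_width: 0.005
```

Near right gives. I'll push it to the end of its travel and hold.

play_rows(
  targets=[
    {"claw": 1,"linear": [0.06,0,0],"rotation": [0,0,0]},
    {"claw": 1,"linear": [0.05,0,0],"rotation": [0,0,0]},
  ],
)

```text
time: 12.28
position: [0.4746, -0.0399, 0.0336]
tool_rot: [0.57, 1.481, -0.566]
ft_force: [-8.2, 0.8, 24.6]
grip_width: 0.011
```

play_rows(
  targets=[
    {"claw": 1,"linear": [0.03,0,0],"rotation": [0,0,0]},
    {"claw": 1,"linear": [0.03,0,0],"rotation": [0,0,0]},
  ],
)

```text
time: 12.45
position: [0.4746, -0.0399, 0.034]
tool_rot: [0.571, 1.483, -0.565]
ft_force: [-4.2, -0.4, 9.7]
grip_width: 0.006
```

play_rows(
  targets=[
    {"claw": 1,"linear": [0.03,0,0],"rotation": [0,0,0]},
    {"claw": 1,"linear": [0.03,0,0],"rotation": [0,0,0]},
  ],
)

```text
time: 12.62
position: [0.4746, -0.0399, 0.0339]
tool_rot: [0.572, 1.485, -0.565]
ft_force: [-4.3, -0.1, 9.2]
grip_width: 0.007
```

```bash
python3 -c "
from h import *
go([.474,-.040,.12],48)
cv2.imwrite('pics/s2.png',get_image('side')[130:290,170:380])"
```

```text
pos [ 0.4746 -0.0399  0.0339] F [-4.27 -0.14  9.2 ] t 12.6167 yang 48.3 down [ 0.011  0.001 -1.   ] w 0.007
shift [-3.44  0.01  0.01]
turn 0.0034402937337562082
```

play_rows(
  targets=[
    {"claw": 1,"linear": [-0.4,0,0],"rotation": [0,0,0]},
    {"claw": 1,"linear": [-0.7,0,0],"rotation": [0,0,0]},
    {"claw": 1,"linear": [-0.7,0,0],"rotation": [0,0,0]},
    {"claw": 1,"linear": [-0.4,0,0],"rotation": [0,0,0]},
    {"claw": 1,"linear": [0,0,0],"rotation": [0,0,0]},
    {"claw": 1,"linear": [0,0,0],"rotation": [0,0,0]},
  ],
)

```text
time: 13.17
position: [0.4749, -0.0404, 0.0927]
tool_rot: [0.573, 1.483, -0.565]
ft_force: [-0.1, 0.1, -0.4]
grip_width: 0.006
```

```bash
python3 -c "
from h import *
go([.476,-.1,.07],48)"
```

```text
pos [ 0.4749 -0.0404  0.0927] F [-0.15  0.14 -0.42] t 13.1667 yang 48.2 down [ 0.013  0.001 -1.   ] w 0.006
shift [ 0.91 -1.76  1.61]
turn 0.0026484469391947285
```

play_rows(
  targets=[
    {"claw": 1,"linear": [0,-0.6,0.5],"rotation": [0,0,0]},
    {"claw": 1,"linear": [0,-0.6,0.6],"rotation": [0,0,0]},
    {"claw": 1,"linear": [0,-0.5,0.5],"rotation": [0,0,0]},
    {"claw": 1,"linear": [0,0,0],"rotation": [0,0,0]},
    {"claw": 1,"linear": [0.4,0,0],"rotation": [0,0.005,-0.005]},
    {"claw": 1,"linear": [0,0,0],"rotation": [0,0,0]},
    {"claw": 1,"linear": [0,0,0],"rotation": [0,0,0]},
  ],
)

```text
time: 13.75
position: [0.4749, -0.0985, 0.0788]
tool_rot: [0.568, 1.497, -0.569]
ft_force: [0.3, -0.4, -0.4]
grip_width: 0.008
```

```bash
python3 -c "
from h import *
go([.476,-.1,.05],48)
a=get_image('top')[150:246,190:330];b=get_image('side')[150:290,180:380]
cv2.imwrite('pics/c2.png',np.hstack([cv2.resize(a,(390,300)),cv2.resize(b,(400,300))]))"
```

```text
pos [ 0.4749 -0.0985  0.0788] F [ 0.35 -0.4  -0.39] t 13.75 yang 48.4 down [-0.002  0.    -1.   ] w 0.008
shift [ 1.15 -0.01  0.07]
turn 0.004305921385322146
```

View pics/c2.png

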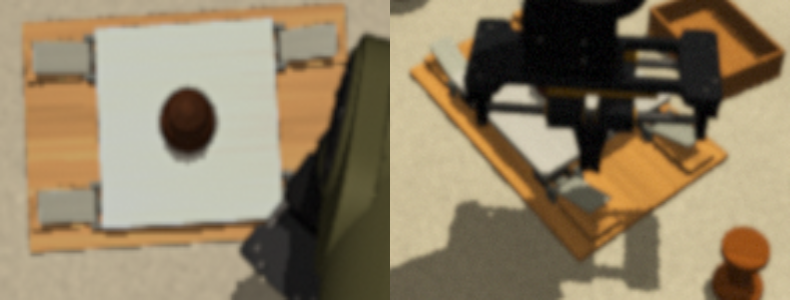

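The fingertip is above the near right tongue (side crop at about (590,165), tongue at (580,190)). The other tongues are still up. Now I'll press.

play_rows(
  targets=[
    {"claw": 1,"linear": [0.5,0,0.05],"rotation": [0,0,0]},
    {"claw": 1,"linear": [0.4,0,0],"rotation": [0,0,0]},
    {"claw": 1,"linear": [0,0,0],"rotation": [0,0,0]},
    {"claw": 1,"linear": [0,0,0],"rotation": [0,0,0]},
  ],
)

```text
time: 14.18
position: [0.4766, -0.0967, 0.0563]
tool_rot: [0.567, 1.497, -0.563]
ft_force: [-0.1, -0.7, 0.2]
grip_width: 0.004
```

```bash
python3 -c "
from h import *
go([.476,-.1,.0195],48)"
```

```text
pos [ 0.4766 -0.0967  0.0563] F [-0.13 -0.72  0.16] t 14.1833 yang 48.6 down [-0.     0.003 -1.   ] w 0.004
shift [ 1.47 -0.12  0.07]
turn 0.006811320077928763
```

play_rows(
  targets=[
    {"claw": 1,"linear": [0.2,-0.12,0.07],"rotation": [0,0,0]},
    {"claw": 1,"linear": [0.2,0,0],"rotation": [0,0,0]},
    {"claw": 1,"linear": [0.15,0,0],"rotation": [0,0,0]},
    {"claw": 1,"linear": [0.12,0,0],"rotation": [0,0,0]},
  ],
)

```text
time: 14.52
position: [0.477, -0.0999, 0.0396]
tool_rot: [0.568, 1.495, -0.561]
ft_force: [-0.1, -0.6, -0.7]
grip_width: 0.001
```

play_rows(
  targets=[
    {"claw": 1,"linear": [0.1,0,0],"rotation": [0,0,0]},
    {"claw": 1,"linear": [0.1,0,0],"rotation": [0,0,0]},
    {"claw": 1,"linear": [0.1,0,0],"rotation": [0,0,0]},
  ],
)

```text
time: 14.77
position: [0.4773, -0.1016, 0.0326]
tool_rot: [0.567, 1.494, -0.563]
ft_force: [-2.1, -2.0, 6.7]
grip_width: 0.003
```

play_rows(
  targets=[
    {"claw": 1,"linear": [0.1,0,0],"rotation": [0,0,0]},
    {"claw": 1,"linear": [0.1,0,0],"rotation": [0,0,0]},
  ],
)

```text
time: 14.93
position: [0.4773, -0.1028, 0.0283]
tool_rot: [0.567, 1.495, -0.564]
ft_force: [-2.7, -0.2, 6.8]
grip_width: 0.005
```

Moving at about 7 N. I'll keep going to the stop.

play_rows(
  targets=[
    {"claw": 1,"linear": [0.1,0,0],"rotation": [0,0,0]},
    {"claw": 1,"linear": [0.1,0,0],"rotation": [0,0,0]},
    {"claw": 1,"linear": [0.08,0,0],"rotation": [0,0,0]},
  ],
)

```text
time: 15.18
position: [0.4773, -0.1037, 0.0221]
tool_rot: [0.568, 1.496, -0.565]
ft_force: [-2.3, 0.4, 6.1]
grip_width: 0.003
```

play_rows(
  targets=[
    {"claw": 1,"linear": [0.06,0,0],"rotation": [0,0,0]},
    {"claw": 1,"linear": [0.06,0,0],"rotation": [0,0,0]},
  ],
)

```text
time: 15.35
position: [0.4774, -0.1038, 0.0197]
tool_rot: [0.569, 1.497, -0.564]
ft_force: [-1.9, 0.0, 9.8]
grip_width: 0.004
```

play_rows(
  targets=[
    {"claw": 1,"linear": [0.06,0,0],"rotation": [0,0,0]},
    {"claw": 1,"linear": [0.06,0,0],"rotation": [0,0,0]},
    {"claw": 1,"linear": [0.04,0,0],"rotation": [0,0,0]},
  ],
)

```text
time: 15.6
position: [0.4774, -0.1038, 0.0193]
tool_rot: [0.572, 1.501, -0.563]
ft_force: [-5.5, 1.6, 11.1]
grip_width: 0.002
```

The tongue is on its stop at z = 0.0193, against 0.0195 expected. I'll lift clear and check.

play_rows(
  targets=[
    {"claw": 1,"linear": [-0.4,0,0],"rotation": [0,0,0]},
    {"claw": 1,"linear": [-0.8,0,0],"rotation": [0,0,0]},
    {"claw": 1,"linear": [-1,0,0],"rotation": [0,0,0]},
    {"claw": 1,"linear": [-1,0,0],"rotation": [0,0,0]},
    {"claw": 1,"linear": [-1,0,0],"rotation": [0,0,0]},
    {"claw": 1,"linear": [-1,0,0],"rotation": [0,0,0]},
    {"claw": 1,"linear": [-1,0,0],"rotation": [0,0,0]},
    {"claw": 1,"linear": [0,0,0],"rotation": [0,0,0]},
    {"claw": 1,"linear": [0,0,0],"rotation": [0,0,0]},
  ],
)

```text
time: 16.35
position: [0.4778, -0.107, 0.1832]
tool_rot: [0.575, 1.499, -0.567]
ft_force: [-0.0, -0.3, -0.6]
grip_width: 0.006
```

```bash
python3 -c "
from h import *
go([.476,-.1,.2],48)
a=get_image('top')[150:246,190:330];b=get_image('side')[150:290,180:380]
cv2.imwrite('pics/c3.png',np.hstack([cv2.resize(a,(390,300)),cv2.resize(b,(400,300))]))"
```

```text
pos [ 0.4778 -0.107   0.1832] F [-0.05 -0.32 -0.59] t 16.35 yang 48.2 down [-0.003  0.007 -1.   ] w 0.006
shift [-0.67  0.16 -0.24]
turn 0.002178423683453919
```

View pics/c3.png

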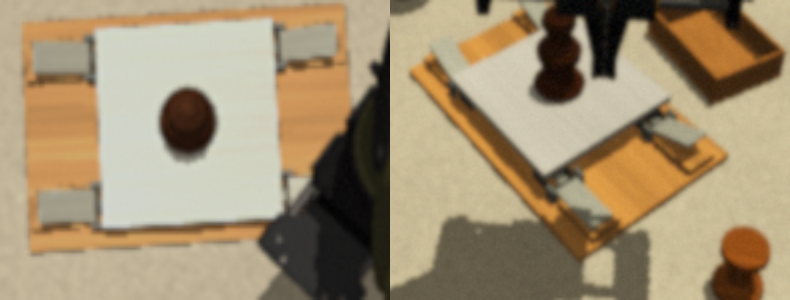

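The side crop shows the near right tongue flat at (585,205) and the far right one up at (675,130). The plate is in place, and in the top crop both left tongues look unchanged. The arm is clear, so I'm handing in.

```bash
python3 -c "
from bench import *
print(close_job())"
```

```text
the job is handed in; nothing more can be done
None
```

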